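# Shut the blue hopper gate until its catch clicks

### The job

Two small cap hoppers stand on the bench with their slide gates open. Push the gate with the blue lug shut, until the red spring catch drops behind it, so that the hopper can be refilled, without ramming it against its stop; leave the gate with the orange lug as it is.

Things in the scene. Friction and masses are not known exactly. Their poses are not given: they have to be found in the camera images.
- blue_lug (a point): Centre of the outer (push) face of the blue lug, an upright plate 10 thick, 44 wide, 50 mm high (25 above and below this point) on the end of a level steel gate. x: closing direction, lug to hopper; z up. Push on this face along +x. White blue-rimmed hopper 85 mm wide: top 43 mm above the point, axis 90 mm ahead of it when shut. Resists with 5 N friction, about 12 N at the catch.
- blue_gate (a joint): Opening of the blue-lugged gate in m: 0 at its end stop, 0.05 wide open. Starts at 0.036 to 0.05 and stays where it is left. As it closes, a cross bar on it lifts the red catch from about 0.022 on; the catch drops behind the bar at about 0.008. From there to 0 the gate is caught, with free play.
- blue_catch (a joint): Angle in rad of the red sprung catch tongue (46 mm long, 14 mm wide) above the blue-lugged gate, hinged at the hopper: 0 down (its rest, both before and after the bar passes), about 0.2 when lifted by the gate's bar.
- orange_lug (a point): The same point on the orange lug of the second, otherwise like unit (orange rim and lug), which stands about 0.2 m to the left or right and is to be left as it is. A grey analyser 0.4 m high stands close by on the left, behind and beside the units (between them and the arm's starting place): swing round in front of it.

How it is judged (in metres and radians):
At the end, for the whole second after the job is handed in: The blue-lugged gate is at rest less than 10 mm from its end stop with the red catch down behind its bar (catch under 0.05 rad), and the orange lug is within 10 mm of where it was (value of joint blue_gate below 0.01 m and value of joint blue_catch below 0.05 rad and velocity of joint blue_gate between -0.01 and 0.01 m/s and distance of orange_lug from where it was at the start of the episode below 0.01 m); the robot touches nothing.
It fails at once if the fingers press on anything with more than 60 N (contact force between the fingers and anything else above 60 N).
It fails at once if the orange-lugged gate is moved by more than 10 mm (distance of orange_lug from where it was at the start of the episode above 0.01 m).
It also fails if it takes over 29 s, if anything falls off the work surface, if the arm or the gripper's body presses on something with over 40 N, if the wrist force passes 120 N, or if a joint passes its speed limit or range.

### The arm

A 7-joint arm with a two-finger parallel gripper is mounted at the origin on a cart in front of the work surface, level with it; the furniture and walls round the work are solid. World frame = base frame: x ahead of the robot, y to its left, z up, the work surface at z = 0. Lengths are in mm, angles in rad, forces in N, time in s.
With the tool pointing down it reaches from about 400 to 900 mm from the base axis. Payload 5.6 kg.
Tool frame: the origin (TCP) lies midway between the tips of the shut fingers; the grasp point (between the pads) lies 19 mm behind it; z points along the fingers, y is the line along which they close (so a half turn about z gives the same grasp; the last joint's range is limited). The gripper opens to 92 mm and grips with 3 to 60 N. Pads are 20 mm wide; open, the fingers measure 128 mm over their backs; the gripper's body (75 mm by 189 mm) begins 69 mm behind the grasp point.
Start: joints at [-1.284, 0.468, -0.012, 1.603, 0.006, 1.071, -0.056], TCP at [210.546, 614.963, 214.592] pointing down, gripper open.
Joint ranges: [-2.53, 2.53], [-0.31, 2.02], [-1.57, 1.55], [0.28, 2.44], [-1.29, 4.43], [0.15, 1.84], [-2.92, 2.92]. Speed limits (rad/s): [2.57, 2.57, 3.14, 3.14, 3.14, 3.14, 3.14].

### API

Orientations are given as a rotation vector (axis times angle).
In Python, from cell import robot, grip, kin, viewer gives the robot as it stands. Calls block until the motion is done:
- robot.movep(position, orientation): joint-space move of the TCP to a pose.
- robot.servo_line(position, feed=150, rotation=None): straight line of the TCP; rotation=None keeps the orientation; feed is the mean speed in mm/s.
- robot.goto_joints(angles): joint-space move.
- grip(opening, newtons=None): opening from 0.0 (shut) to 1.0 (fully open); newtons is the grip in N (None keeps the last); returns when the fingers have stopped.
- robot.hold(seconds).
- kin.ik(position, orientation): joint angles nearest the present ones, or None.
- robot.observe(): the state.
- viewer.read_camera(name): name is "scene" or "side" or "wrist"; returns the picture (480x640x3 uint8, red, green, blue); there is no depth.
- viewer.camera_info(name): a dict with "camera_matrix" (3x3 intrinsics, pixels), "R" (3x3) and "t" (3): a world point X has camera coordinates R X + t. Camera axes: x right, y down, z forward; pixel columns grow to the right and rows downward; lengths in mm; the calibration is good to about 2 mm. A picture is of the moment at which its call begins: read the wrist's pose just before it. camera_info takes no time and is no camera call; for the wrist camera it gives the pose at the moment of the call.
A pose or a line that the arm cannot do raises robot.IKError and nothing moves.
- robot.job_done(): hands the job in; it is judged then, once.
Trained networks look in the newest picture that a camera, given by its name, has taken for a name from the list of things; names that differ only in an ending like _2 or _b are one class to them, and where a whole thing is asked for, a point or a joint stands for the part that bears it (a point fixed in the world has none). Each returns a list of dicts, best first, with "confidence" (0 to 1); they miss things now and then, are a little off and sometimes report something else, mostly with a low value. They report only what shows in the picture. A call takes as long as a camera call.
- viewer.silhouettes(name, camera): "mask" (480x640 bool, what is visible of it).
- viewer.pinpoint(name, camera): "at" ([x, y, z] in mm, in the coordinates of the camera as it stood for that picture, good to about 4 mm: a listed point, or the origin of a listed thing).
The state is a dict: "t": time; "joints": joint angles; "joint_velocities": joint speeds; "joint_torque": joint torques, N m; "tcp_pos": TCP position; "tcp_rot": TCP orientation; "contact_force": force on the tool from outside, world axes, zero at the start; "wrist_torque": the same for the moment, N m; "grip_width": opening from 0.0 (shut) to 1.0 (fully open); "grip_force": force on a finger pad.
Only numpy, scipy, OpenCV 4.12 (cv2) and the standard library are available. Lean on these libraries where they do the work, as an engineer would, in place of code of your own. Each camera call takes 0.05 s, during which the arm holds its last target. There are 200 camera calls.

## Working session

There is one attempt and no reset: what is moved stays moved. The work goes in short steps, each a Python script; the robot and the scene stay as the last script left them, time stands still between calls to the robot, and variables do not carry over. Pictures are saved under pics/ and viewed, at most 10 in all, crops included, and the job is handed in when it is done.

```bash
mkdir -p pics; ls
cat > h.py <<'E'
import numpy as np, cv2
from cell import robot, grip, kin, viewer
def pts(cam,names=("blue_lug","orange_lug")):
    im=viewer.read_camera(cam); ci=viewer.camera_info(cam)
    R=np.array(ci["R"]);t=np.array(ci["t"])
    out={}
    for n in names:
        out[n]=[(round(d["confidence"],2),(R.T@(np.array(d["at"])-t)).round(1),(lambda p:(p[:2]/p[2]).round(0))(np.array(ci["camera_matrix"])@np.array(d["at"]))) for d in viewer.pinpoint(n,cam)]
    return im,out
def save(im,f): cv2.imwrite("pics/"+f,im[:,:,::-1])
E
python3 - <<'E'
from h import *
ims=[]
for c in ("scene","side"):
    im,o=pts(c); print(c,o); ims.append(im)
    ci=viewer.camera_info(c); print("cam at",(-np.array(ci["R"]).T@np.array(ci["t"])).round())
    save(im,c+".png")
print(robot.observe()["t"],robot.observe()["tcp_rot"])
E
```

```text
pics
scene {'blue_lug': [(0.81, array([565.9,  10.4, 113.3]), array([306., 282.]))], 'orange_lug': [(0.75, array([483.5, 173.4, 120.9]), array([215., 233.]))]}
cam at [ 328. -407.  743.]
side {'blue_lug': [(0.68, array([566.9,  11.6, 113.4]), array([297., 250.]))], 'orange_lug': [(0.93, array([490.1, 172.2, 112.5]), array([218., 214.]))]}
cam at [ 334. -656.  486.]
0.3 [-5.15821165e-01 -3.09893897e+00  9.18922686e-04]
```

View pics/scene.png

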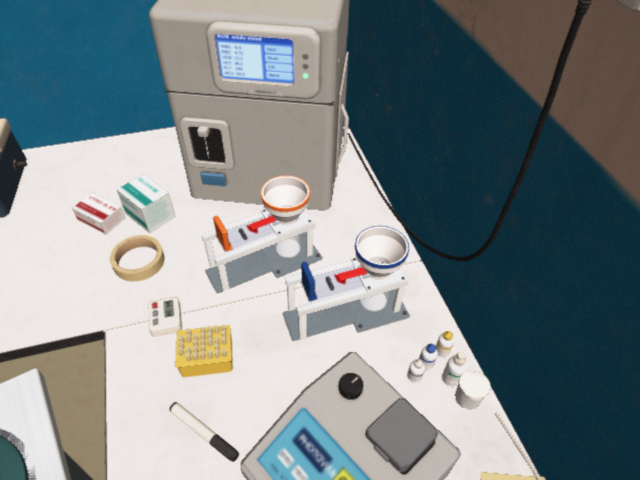

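View pics/side.png

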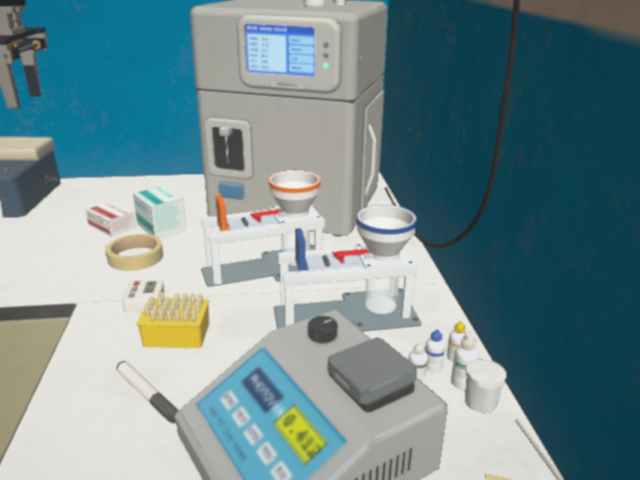

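The scene view shows the blue lug at about (308,281) and its hopper rim at (382,249). The orange unit is at (222,233) and (286,198), with the analyser behind it at (190–330, 200). The side view agrees. Next I'll work out the closing direction and the analyser's footprint.

```bash
cat >> h.py <<'E'
def ray(cam,uv,z,ci=None):
    ci=ci or viewer.camera_info(cam); R=np.array(ci["R"]);c=-R.T@np.array(ci["t"])
    d=R.T@np.linalg.inv(np.array(ci["camera_matrix"]))@np.array([uv[0],uv[1],1.])
    return c+d*(z-c[2])/d[2]
E
python3 - <<'E'
from h import *
from scipy.spatial.transform import Rotation as Ro
for c,box in (("scene",(345,425,215,280)),("side",(345,425,195,262))):
    im=cv2.imread(f"pics/{c}.png"); hsv=cv2.cvtColor(im,cv2.COLOR_BGR2HSV)
    m=cv2.inRange(hsv,(100,110,40),(130,255,255)); k=np.zeros_like(m); k[box[2]:box[3],box[0]:box[1]]=255; m&=k
    # drop wall-coloured pixels: keep saturated blue close to rim
    n,l,s,_=cv2.connectedComponentsWithStats(m); print(c,s[1:][s[1:,4]>30].tolist())
print("rim ctr", ray("scene",(382,248),154), ray("side",(386,222),154))
print("analyser front base",ray("scene",(190,197),0),ray("scene",(330,208),0), ray("side",(207,200),0),ray("side",(357,232),0))
print("analyser top front",ray("scene",(150,0),400),ray("side",(193,5),400),ray("side",(362,5),400))
print("orange rim",ray("scene",(286,197),154))
# rail edges of blue frame top: near rail front top edge, scene
print("rail",ray("scene",(291,283),100),ray("scene",(408,279),100))
o=robot.observe(); print(Ro.from_rotvec(o["tcp_rot"]).as_matrix().round(2))
ci=viewer.camera_info("wrist"); print((-np.array(ci["R"]).T@ci["t"]).round(), np.array(ci["R"]).round(2))
cv2.imwrite("pics/crop.png",cv2.resize(cv2.imread("pics/side.png")[180:340,190:440],None,fx=3.2,fy=3.2,interpolation=3))
E
```

```text
scene [[357, 252, 50, 16, 127]]
side [[361, 208, 59, 25, 202]]
rim ctr [686.74236493 -18.6242574  154.        ] [683.87606954 -26.35581543 154.        ]
analyser front base [510.36273136 409.60847152   0.        ] [751.70947089 229.83122517   0.        ] [531.64913631 504.66636152   0.        ] [771.58999059 244.50820403   0.        ]
analyser top front [526.33182598 429.68750053 400.        ] [524.5247366 430.0388536 400.       ] [821.00442008 365.11114882 400.        ]
orange rim [613.23315131 158.42533239 154.        ]
rail [550.16500638  30.0821958  100.        ] [716.79796053 -58.50157164 100.        ]
[[-0.95  0.32 -0.  ]
 [ 0.32  0.95 -0.  ]
 [-0.   -0.   -1.  ]]
[132. 642. 385.] [[ 0.32  0.95 -0.  ]
 [ 0.9  -0.31  0.29]
 [ 0.28 -0.1  -0.96]]
```

View pics/crop.png

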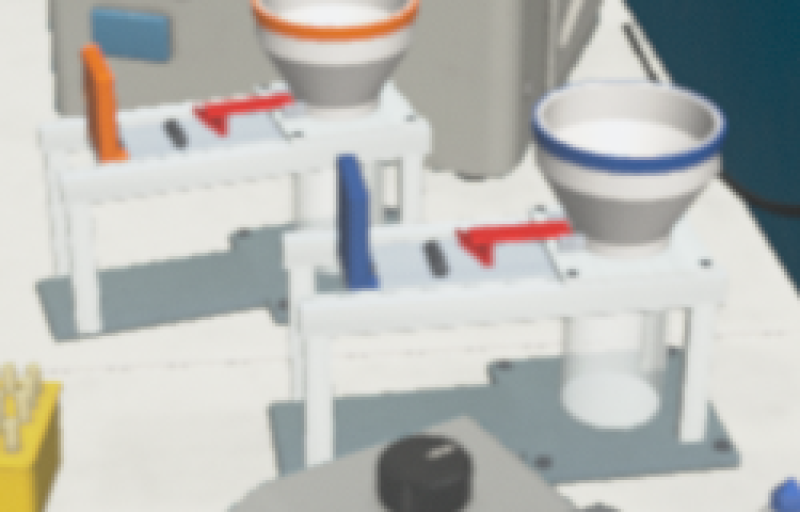

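The crop shows the rails open at the lug end, with no cross bar there, and the catch tongue down. The two direction estimates, rim and rail, differ by about 13°. I'll swing round in front of the analyser and take a closer look with the wrist camera.

```bash
cat >> h.py <<'E'
from scipy.spatial.transform import Rotation as Ro
def down(a):  # tool down, tool x = -(push direction at angle a)
    d=np.array([np.cos(a),np.sin(a),0]); x=-d; z=np.array([0,0,-1.]); return Ro.from_matrix(np.c_[x,np.cross(z,x),z]).as_rotvec()
E
python3 - <<'E'
from h import *
robot.movep([170,400,290],down(np.arctan2(400,170)))
o=robot.observe();print(o["t"],o["tcp_pos"],o["joints"])
robot.movep([425,45,270],down(-.3))
o=robot.observe();print(o["t"],o["tcp_pos"],o["joints"])
grip(0.0)
im,p=pts("wrist");print(p);save(im,"w1.png")
print(robot.observe()["t"])
E
```

```text
1.675 [170.15713601 400.36566654 290.05677869] [-0.96850637  0.03296405 -0.28144667  1.99113173  0.01004548  1.11842936
  1.48464951]
3.2833 [424.89836767  46.33484025 269.98678581] [-0.48334461  0.00642371  0.30094044  2.06520771 -0.00245113  1.0702651
  1.09245405]
{'blue_lug': [(0.56, array([562.2,  10.7, 113.7]), array([319., 375.]))], 'orange_lug': [(0.89, array([489.3, 169.8, 119.8]), array([483., 253.]))]}
4.7833
```

View pics/w1.png

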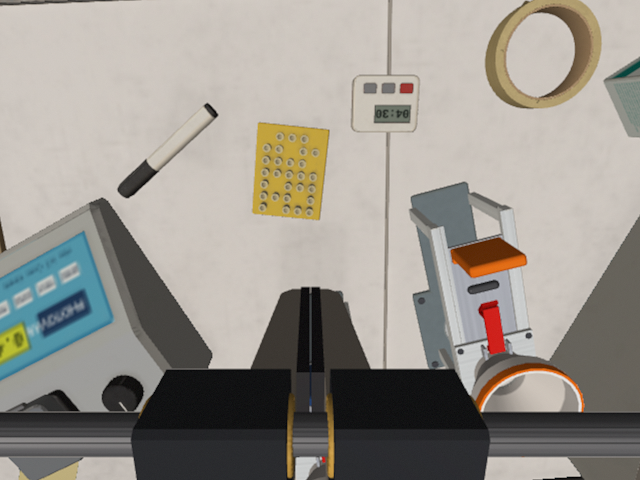

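The wrist view shows the orange unit at (490,260), but the gripper hides the blue one. I'll turn the tool half a turn so the camera looks over the hopper side.

Run:
```python
from h import *
robot.movep([425,45,270],down(-.3+np.pi))
o=robot.observe();print(o["t"],o["tcp_pos"],o["joints"])
im,p=pts("wrist");print(p);save(im,"w2.png")
print(robot.observe()["t"])
```

```text
5.0333 [424.99549255  45.01025087 270.01187671] [-0.48221975  0.00618601  0.30273177  2.06537887 -0.00212318  1.07030524
  1.09234013]
{'blue_lug': [(0.65, array([562.5,  10.8, 111.9]), array([319., 374.]))], 'orange_lug': [(0.74, array([488.9, 171.8, 115.1]), array([483., 250.]))]}
5.1833
```

View pics/w2.png

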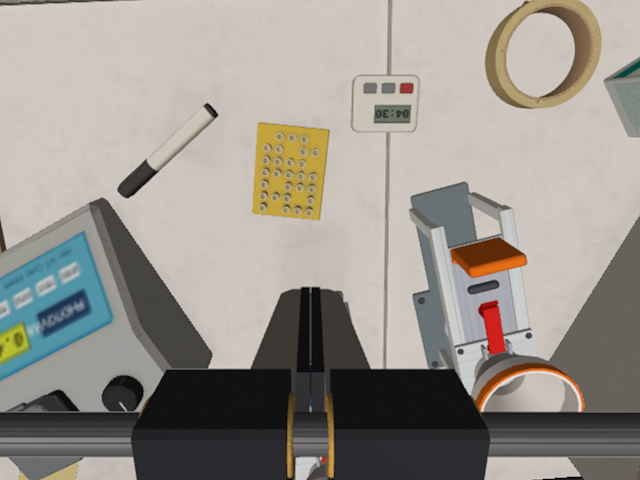

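The picture is unchanged: movep treats the half turn as the same grasp. I'll turn joint 7 directly.

Run:
```python
from h import *
j=np.array(robot.observe()["joints"]); j[6]-=np.pi; robot.goto_joints(j)
o=robot.observe();print(o["t"],o["tcp_pos"],o["joints"],Ro.from_rotvec(o["tcp_rot"]).as_matrix()[:,0])
im,p=pts("wrist");print(p);save(im,"w3.png")
print(robot.observe()["t"])
```

```text
7.8333 [425.00808024  45.03992606 270.00198332] [-0.48222566  0.00621195  0.30267214  2.06537776 -0.00212254  1.07025208
 -2.04896843] [ 9.55445280e-01 -2.95168286e-01  2.54654925e-05]
{'blue_lug': [(0.94, array([564.2,  10.3, 111.4]), array([299.,  21.])), (0.26, array([488.3, 168.6, 117.7]), array([133., 191.]))], 'orange_lug': [(0.92, array([486.6, 172.7, 117.5]), array([129., 195.]))]}
7.9833
```

View pics/w3.png

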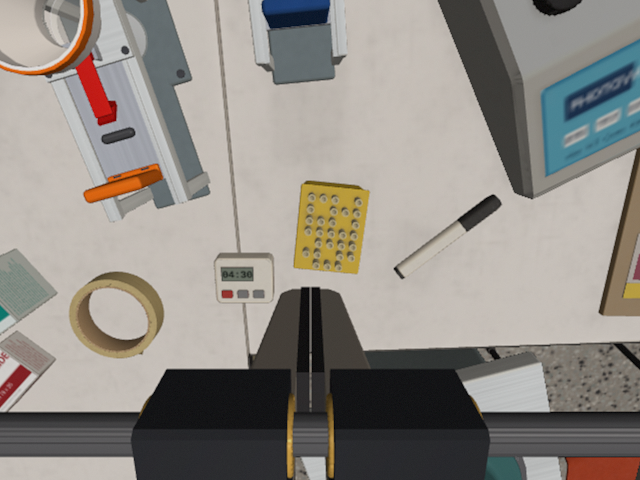

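The blue lug's top is at (296,10), the base plate's front edge runs (272,83) to (334,79), and the rails are nearly vertical in the picture. I'll get the yaw from the plate edge and lug edge, and compare it with the rim.

Run:
```python
from h import *
def ang(a,b,z):
    v=ray("wrist",b,z)-ray("wrist",a,z); n=np.degrees(np.arctan2(v[1],v[0])); return (n+90).round(1),np.hypot(*v[:2]).round(1)
print("plate",ang((274,83),(334,79),4))
im=cv2.imread("pics/w3.png"); hsv=cv2.cvtColor(im,cv2.COLOR_BGR2HSV)
m=cv2.inRange(hsv,(100,120,20),(125,255,255)); m[40:]=0; m[:,:240]=0; m[:,360:]=0
n,l,s,c=cv2.connectedComponentsWithStats(m); i=1+np.argmax(s[1:,4]); print(s[i])
pts_=[]
for u in range(272,324,2):
    v=np.nonzero(l[:,u]==i)[0]
    if len(v): pts_.append((u,v.max()))
k=np.polyfit(*np.array(pts_).T,1); print("lug low edge",k, ang((270,np.polyval(k,270)),(328,np.polyval(k,328)),88))
c=ray("side",(386.5,218),155);d=ray("scene",(382,248),155)
for r in (c,d): print("rim",r.round(),np.degrees(np.arctan2(r[1]-11,r[0]-564)).round(1),np.hypot(r[0]-564,r[1]-11))
for f,s_,z in (("side",[(283.7,273.7),(416.5,266)],105),("scene",[(291,283),(408,279)],105)):
    a,b=[ray(f,q,z) for q in s_]; print("rail",f,a,b,np.degrees(np.arctan2(*(b-a)[1::-1])))
cv2.imwrite("pics/c2.png",cv2.resize(np.hstack([cv2.imread("pics/scene.png")[225:345,275:425],im[:120,230:380]]),None,fx=2.6,fy=2.6,interpolation=3))
```

```text
plate (np.float64(-13.6), np.float64(58.1))
[ 262    0   68   28 1632]
lug low edge [-0.10444444 55.82769231] (np.float64(-11.8), np.float64(43.9))
rim [690. -17. 155.] -12.4 128.64078563043986
rim [686. -19. 155.] -13.9 125.83160946174293
rail side [532.75891984 -30.70663647 105.        ] [708.6335177  -75.17333069 105.        ] -14.188848425287738
rail scene [548.43587104  26.68384105 105.        ] [713.77385135 -61.21150517 105.        ] -27.995564524685918
```

View pics/c2.png

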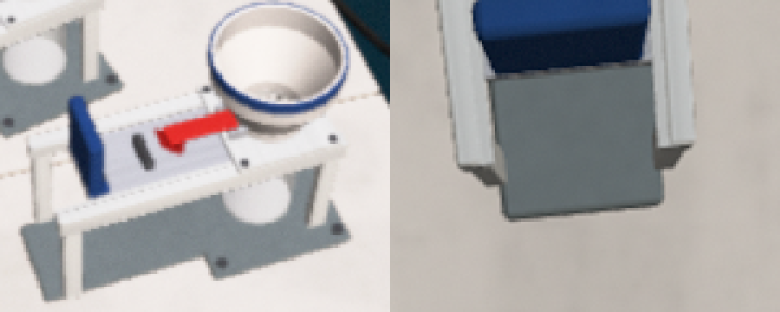

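The estimates agree: the lug edge measures 43.9 mm wide, and yaw is about −13°. The lug is at (565,11,113) and the opening is about 37 mm. Now I'll approach and push, guided by force.

Run:
```python
from h import *
a=np.radians(-13.2); d=np.array([np.cos(a),np.sin(a),0]); L=np.array([565.,10.8,0])
P=lambda s,z=119: (L+d*s+[0,0,z]).tolist()
robot.movep(P(-60,200),down(a))
o=robot.observe(); print(o["t"],Ro.from_rotvec(o["tcp_rot"]).as_matrix()[:,0].round(2),o["tcp_pos"].round(1) if hasattr(o["tcp_pos"],'round') else o["tcp_pos"])
robot.servo_line(P(-50),feed=150)
F=lambda: -float(np.dot(robot.observe()["contact_force"],d))
f0=F(); print("f0",f0)
robot.servo_line(P(-20),feed=80)
s=-20; log=[]; con=None; peak=0
while s<40:
    s+=1.5; robot.servo_line(P(s),feed=20); f=F()-f0
    tp=np.dot(np.array(robot.observe()["tcp_pos"])-L,d)
    log.append((s,round(float(tp),1),round(f,1)))
    if con is None and f>2: con=tp
    if con is not None and tp-con>18: peak=max(peak,f)
    if f>25 or (con is not None and tp-con>24 and peak>9 and f<peak-4) or robot.observe()["t"]>22: break
print(log,con,robot.observe()["t"])
```

```text
10.2667 [-0.97  0.23  0.  ] [506.4  24.6 199.8]
f0 1.109189400801632
[(-18.5, -18.7, -2.0), (-17.0, -17.0, -1.1), (-15.5, -15.4, -0.9), (-14.0, -13.9, -0.5), (-12.5, -12.4, -0.6), (-11.0, -10.9, -0.8), (-9.5, -9.9, 1.2), (-8.0, -8.8, 4.8), (-6.5, -7.0, 3.5), (-5.0, -5.2, 3.0), (-3.5, -3.6, 3.0), (-2.0, -2.0, 3.2), (-0.5, -0.5, 3.1), (1.0, 0.9, 2.7), (2.5, 2.5, 3.1), (4.0, 3.5, 4.6), (5.5, 4.2, 6.4), (7.0, 5.2, 7.0), (8.5, 6.1, 9.5), (10.0, 7.0, 10.3), (11.5, 7.5, 14.7), (13.0, 12.0, 5.1), (14.5, 13.8, 4.4), (16.0, 15.5, 3.6), (17.5, 17.3, 3.8), (19.0, 19.0, 3.3), (20.5, 20.3, 3.2), (22.0, 21.8, 2.9), (23.5, 23.3, 4.5), (25.0, 24.8, 2.3), (26.5, 26.3, 3.4), (28.0, 26.9, 6.2), (29.5, 27.0, 10.5), (31.0, 27.0, 14.2), (32.5, 27.1, 17.4), (34.0, 27.2, 21.9), (35.5, 27.2, 26.8)] -8.781370686270698 20.7333
```

The gate took up 37 mm of travel, with the catch peak of 15 N, and reached its stop gently at 27 N. I'll back off and check.

Run:
```python
from h import *
a=np.radians(-13.2); d=np.array([np.cos(a),np.sin(a),0]); p=np.array([565,10.8,119.])
robot.servo_line((p-d*30).tolist(),feed=100)
robot.servo_line((p-d*50+[0,0,80]).tolist(),feed=150)
print(robot.observe()["t"],robot.observe()["contact_force"])
im,q=pts("scene");print(q)
im2,q2=pts("side",("blue_lug",));print(q2)
cv2.imwrite("pics/end.png",cv2.resize(np.hstack([im[210:330,280:430],im2[180:300,270:420]])[:,:,::-1],None,fx=2.6,fy=2.6,interpolation=3))
print(robot.observe()["t"])
```

```text
22.2417 [-0.21922569 -0.33716048 -0.76722495]
{'blue_lug': [(0.78, array([601.9,   2.3, 112.6]), array([328., 277.]))], 'orange_lug': [(0.87, array([485. , 172.4, 120.3]), array([216., 233.]))]}
{'blue_lug': [(0.91, array([601.1,   4.9, 114.2]), array([322., 247.]))]}
22.4917
```

View pics/end.png

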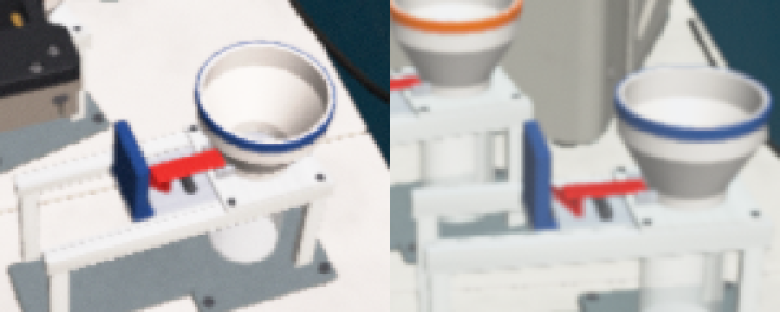

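The bar, at (190,185) and (603,207) in the crop, is past the tongue's hook. The red catch is down, the lug has moved about 36 mm, and the orange lug hasn't moved. The arm is clear.

```bash
python3 -c "
from cell import robot
print(robot.job_done())"
```

```text
the job is handed in; nothing more can be done
None
```

The blue-lugged gate is shut with the red catch down behind its bar; peak push was about 27 N against the 60 N limit, the orange gate was not moved, and I handed the job in at about 22.5 s (no verdict was returned).

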